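Set the stock tags on the test-weight board

ROBOT

A 7-joint arm with a two-finger parallel gripper is mounted at the origin on the work surface. World frame = base frame: x ahead of the robot, y to its left, z up, the work surface at z = 0. Lengths are in m, angles in rad, forces in N, time in s.
With the tool pointing down it reaches from about 0.4 to 0.85 m from the base axis. Payload 4.5 kg.
Tool frame: the origin (TCP) lies midway between the tips of the shut fingers; the grasp point (between the pads) lies 19 mm behind it (grasp_offset is the distance from the TCP to the grasp point, in m); z points along the fingers, x is the direction in which the jaws open and shut, and the axes are right-handed (so a half turn about z gives the same grasp; the last joint's range is limited). The gripper opens to 88 mm and grips with 3 to 60 N. Pads are 18 mm wide; open, the fingers measure 123 mm over their backs; the gripper's body (75 mm by 187 mm) begins 45 mm behind the grasp point.
Start: joints at [-1.199, 0.689, -0.195, 1.565, 0.157, 0.902, -0.215], TCP at [0.207, 0.59, 0.239] pointing down, gripper open.
Joint ranges: [-3.01, 3.01], [-0.46, 2.08], [-1.47, 1.51], [0.13, 2.56], [-1, 4.14], [0.04, 2.09], [-2.66, 2.66]. Speed limits (rad/s): [2.57, 2.57, 3.14, 3.14, 3.14, 3.14, 3.14].

INTERFACE

Orientations are given as a unit quaternion [w, x, y, z].
In Python, from rig import get_state, snapshot, finish_job, cut_out, spot_point, grasp_offset gives the robot as it stands. The module is installed in compiled form; this text tells all that it offers.
- The arm moves only by the tool servo_tool, never from a script. Its argument "motion" is text: rows parted by semicolons, each of 6 numbers parted by spaces: the shift along the tool's x, y, z in mm, then the turn, a rotation vector about the tool's x, y, z in degrees. In form: tx ty tz ax ay az; .... A call has 1 to 20 rows; each row is the pose to reach, as a shift and turn from the pose commanded when the call began, along the tool's axes at that moment; what a row does not reach only later rows make up. A row lasts 1/12 s, in which the tool goes at most 41.7 mm and 7.16 degrees, less where a joint would pass 70% of its speed; a pose out of reach is approached as far as the arm can. A call with a gripper value outside its range is refused whole. "fingers" is the finger opening in mm, from 0 to 88.1, set as the call begins (left out, the last holds). The fingers move at their own pace and stop on an object; "newtons" is the grip in N (left out, the last holds). Time passes only in rows, so rows that repeat a pose let the fingers close. It gives the time, the measured TCP pose, the force and the opening at its end, in the units of the state.
- get_state(): the state, without advancing time (a new reading comes with each control period).
- snapshot(name): name is "scene" or "top" or "wrist"; returns a dict with "frame" (480x640x3 uint8, red, green, blue), "fx", "fy", "cx", "cy" (pixels), "rvec" (rotation vector, rad) and "tvec" (3), from world to camera coordinates, as OpenCV has them; the wrist camera has in their place "tool_from_camera" (4x4, takes a point from camera to tool coordinates, whose origin is the TCP and whose axes are the tool frame's). Camera axes: x right, y down, z forward; pixel columns grow to the right and rows downward; lengths in m; the calibration is good to about 2 mm. A picture is of the moment at which its call begins: read the wrist's pose just before it. There is no depth.
- finish_job(): hands the job in, once; it reports no verdict.
Trained networks look in a picture, given as the dict that the camera call returned (one of the last four; its "shot" number tells which), for a name from the list of things; names that differ only in an ending like _2 or _b are one class to them, and where a whole thing is asked for, a point or a joint stands for the part that bears it (a point fixed in the world has none). Each returns a list of dicts, best first, with "conf" (0 to 1); they miss things now and then, are a little off and sometimes report something else, mostly with a low value. They report only what shows in the picture. A call takes as long as a camera call.
- cut_out(picture, label): "region" (480x640 bool, what is visible of it) and "position" ([row, column] in pixels, amid what is visible of it).
- spot_point(picture, label): "position" ([row, column] in pixels: a listed point, or the origin of a listed thing).
The state is a dict: "clock": time; "qpos": joint angles; "qd": joint speeds; "effort": joint torques, N m; "ee_pos": TCP position; "tcp_rot": TCP orientation; "ft_force": force on the tool from outside, world axes, zero at the start; "ft_torque": the same for the moment, N m; "grip_width": opening from 0.0 (shut) to 1.0 (fully open).
Only numpy, scipy, OpenCV 4.12 (cv2) and the standard library are available. Lean on these libraries where they do the work, as an engineer would, in place of code of your own. Each camera call takes 0.05 s, during which the arm holds its last target. There are 200 camera calls.

TASK

Each bin of test weights has a hinged tag in front of it; push tags over with a fingertip until only the bins with a weight in all three compartments show the disc face (tag leaning back towards its bin), and every other bin's tag leans towards the robot with the bar face up. Push gently without pinching the tags, and leave the weights and everything else standing where they are.

Things in the scene. Friction and masses are not known exactly. Their poses are not given: they have to be found in the camera images.
- bin1: grey open bin fixed on the board, 120 mm (x) by 70 mm (y), 25 mm tall, walls and floor 4 mm; two dividers make three compartments in a row along x, centred 39 mm apart, one steel weight each. Full = a weight in all three. Origin: centre of underside, 8 mm above the table; x points away from the robot (yaw up to 0.25), y to its left. Any lane of four, 95 mm apart in y
- bin2: grey open bin fixed on the board, 120 mm (x) by 70 mm (y), 25 mm tall, walls and floor 4 mm; two dividers make three compartments in a row along x, centred 39 mm apart, one steel weight each. Full = a weight in all three. Origin: centre of underside, 8 mm above the table; x points away from the robot (yaw up to 0.25), y to its left. Any lane of four, 95 mm apart in y
- bin3: grey open bin fixed on the board, 120 mm (x) by 70 mm (y), 25 mm tall, walls and floor 4 mm; two dividers make three compartments in a row along x, centred 39 mm apart, one steel weight each. Full = a weight in all three. Origin: centre of underside, 8 mm above the table; x points away from the robot (yaw up to 0.25), y to its left. Any lane of four, 95 mm apart in y
- bin4: grey open bin fixed on the board, 120 mm (x) by 70 mm (y), 25 mm tall, walls and floor 4 mm; two dividers make three compartments in a row along x, centred 39 mm apart, one steel weight each. Full = a weight in all three. Origin: centre of underside, 8 mm above the table; x points away from the robot (yaw up to 0.25), y to its left. Any lane of four, 95 mm apart in y
- holder1: black block fixed on the white board, 30 mm (x) by 50 mm (y), 22 mm tall, axes like the bins'; origin: centre of underside, 8 mm above the table. It carries tag1, hinged 25 mm above the origin on an axis along y. It belongs to the bin straight beyond it in +x: same lane, bin centre 170 mm and bin wall 110 mm beyond the hinge. Any of the four lanes
- tag1 (a joint): tag on holder1, a 25 g slick metal flap 40 mm wide, 3 thick, reaching 55 from its hinge. 0 = upright, positive leans towards the bin (disc face up = full), negative towards the robot (bar face up). Rests on stops at +0.8 or -0.8, free edge then 38 mm above and 39 mm beside the hinge, open space below. Pushed past upright (under 1 N) it falls to the other stop
- holder2: black block fixed on the white board, 30 mm (x) by 50 mm (y), 22 mm tall, axes like the bins'; origin: centre of underside, 8 mm above the table. It carries tag2, hinged 25 mm above the origin on an axis along y. It belongs to the bin straight beyond it in +x: same lane, bin centre 170 mm and bin wall 110 mm beyond the hinge. Any of the four lanes
- tag2 (a joint): tag on holder2, a 25 g slick metal flap 40 mm wide, 3 thick, reaching 55 from its hinge. 0 = upright, positive leans towards the bin (disc face up = full), negative towards the robot (bar face up). Rests on stops at +0.8 or -0.8, free edge then 38 mm above and 39 mm beside the hinge, open space below. Pushed past upright (under 1 N) it falls to the other stop
- holder3: black block fixed on the white board, 30 mm (x) by 50 mm (y), 22 mm tall, axes like the bins'; origin: centre of underside, 8 mm above the table. It carries tag3, hinged 25 mm above the origin on an axis along y. It belongs to the bin straight beyond it in +x: same lane, bin centre 170 mm and bin wall 110 mm beyond the hinge. Any of the four lanes
- tag3 (a joint): tag on holder3, a 25 g slick metal flap 40 mm wide, 3 thick, reaching 55 from its hinge. 0 = upright, positive leans towards the bin (disc face up = full), negative towards the robot (bar face up). Rests on stops at +0.8 or -0.8, free edge then 38 mm above and 39 mm beside the hinge, open space below. Pushed past upright (under 1 N) it falls to the other stop
- holder4: black block fixed on the white board, 30 mm (x) by 50 mm (y), 22 mm tall, axes like the bins'; origin: centre of underside, 8 mm above the table. It carries tag4, hinged 25 mm above the origin on an axis along y. It belongs to the bin straight beyond it in +x: same lane, bin centre 170 mm and bin wall 110 mm beyond the hinge. Any of the four lanes
- tag4 (a joint): tag on holder4, a 25 g slick metal flap 40 mm wide, 3 thick, reaching 55 from its hinge. 0 = upright, positive leans towards the bin (disc face up = full), negative towards the robot (bar face up). Rests on stops at +0.8 or -0.8, free edge then 38 mm above and 39 mm beside the hinge, open space below. Pushed past upright (under 1 N) it falls to the other stop
- weight1_mid (a point): centre (21 mm above the foot) of a loose knobbed steel weight, 26 mm across, 42 mm tall, 130 g, standing in a bin compartment, top 54 mm above the table
- weight2_mid (a point): centre (21 mm above the foot) of a loose knobbed steel weight, 26 mm across, 42 mm tall, 130 g, standing in a bin compartment, top 54 mm above the table
- weight3_mid (a point): centre (21 mm above the foot) of a loose knobbed steel weight, 26 mm across, 42 mm tall, 130 g, standing in a bin compartment, top 54 mm above the table
- weight4_mid (a point): centre (21 mm above the foot) of a loose knobbed steel weight, 26 mm across, 42 mm tall, 130 g, standing in a bin compartment, top 54 mm above the table
- weight5_mid (a point): centre (21 mm above the foot) of a loose knobbed steel weight, 26 mm across, 42 mm tall, 130 g, standing in a bin compartment, top 54 mm above the table
- weight6_mid (a point): centre (21 mm above the foot) of a loose knobbed steel weight, 26 mm across, 42 mm tall, 130 g, standing in a bin compartment, top 54 mm above the table
- weight7_mid (a point): centre (21 mm above the foot) of a loose knobbed steel weight, 26 mm across, 42 mm tall, 130 g, standing in a bin compartment, top 54 mm above the table
- weight8_mid (a point): centre (21 mm above the foot) of a loose knobbed steel weight, 26 mm across, 42 mm tall, 130 g, standing in a bin compartment, top 54 mm above the table
- brass_weight: small brass weight, 18 mm across and 29 mm tall, standing on the board in the middle, between the two middle lanes, about 65 mm beyond the row of tag hinges; loose, not part of the work; origin at the centre of its underside
- stamp: rubber stamp, 50 x 22 mm and 66 mm tall, on the table about 260 mm to the right of the board's centre; loose, not part of the work; origin at the centre of its underside
- glue: white glue jar, 28 mm across and 80 mm tall, on the table to the left of the board; loose, not part of the work; origin at the centre of its underside
- tape: roll of paper tape lying flat, 64 mm across and 18 mm tall, on the table to the left of the board; loose, not part of the work; origin at the centre of its underside

How it is judged:
By the outcome, as a careful person would: the job done as asked, in the order asked, and still so for the second after the job is handed in, with the robot touching nothing.
It also fails if it takes over 48 s, if anything falls off the work surface, if the arm or the gripper's body presses on something with over 40 N, if the wrist force passes 120 N, or if a joint passes its speed limit or range.

## Working session

There is one attempt and no reset: what is moved stays moved. The work goes in short steps, Python scripts to look and compute and a tool call to move; the robot and the scene stay as the last step left them, time stands still between calls to the robot, and variables do not carry over. Pictures are saved under pics/ and viewed, about 8 in all and at most 12, crops included, and the job is handed in when it is done.

Besides the shell and the picture viewer there is one more tool, called after "Request:" as name(argument=value, ...), one argument or row to a line, values as JSON. servo_tool: Moves the arm, as the interface text tells. Its arguments: {"type":"object","properties":{"motion":{"type":"string"},"fingers":{"type":"number"},"newtons":{"type":"number"}},"required":["motion"]}

```bash
mkdir -p pics; cat > h.py <<'E'
import numpy as np, cv2
from rig import *
def save(s,n): cv2.imwrite('pics/'+n, s['frame'][:,:,::-1])
def ray(s,rc,z):
    K=np.array([[s['fx'],0,s['cx']],[0,s['fy'],s['cy']],[0,0,1]])
    R=cv2.Rodrigues(np.array(s['rvec'],float))[0]; t=np.array(s['tvec'],float).ravel()
    d=R.T@np.linalg.solve(K,[rc[1],rc[0],1.]); c=-R.T@t
    return c+d*(z-c[2])/d[2]
E
python3 - <<'E'
from h import *
st=get_state(); print({k:np.round(v,3) for k,v in st.items()})
t=snapshot('top'); save(t,'top1.png')
s=snapshot('scene'); save(s,'scene1.png')
for l,z in [('holder1',.008),('bin1',.008),('weight1_mid',.033),('brass_weight',.008)]:
  for n,p in (('top',t),('scene',s)):
    for d in spot_point(p,l): print(l,n,round(d['conf'],2),np.round(d['position']),np.round(ray(p,d['position'],z),3)[:2])
E
```

```text
{'clock': np.float64(0.0), 'qpos': array([-1.199,  0.69 , -0.195,  1.566,  0.157,  0.902, -0.215]), 'qd': array([ 0.   , -0.001,  0.001, -0.001, -0.001, -0.   , -0.001]), 'effort': array([-0.0000e+00, -5.2756e+01, -1.2660e+00, -1.5342e+01, -5.3000e-02,
        6.0000e-03,  0.0000e+00]), 'ee_pos': array([0.207, 0.589, 0.238]), 'tcp_rot': array([ 0.001,  0.816,  0.578, -0.001]), 'ft_force': array([-0.378, -0.23 ,  0.37 ]), 'ft_torque': array([-0.004, -0.014,  0.016]), 'grip_width': np.float64(0.997)}
holder1 top 0.83 [299. 339.] [0.535 0.013]
holder1 top 0.8 [304. 386.] [ 0.527 -0.08 ]
holder1 top 0.78 [289. 291.] [0.552 0.107]
holder1 top 0.78 [276. 247.] [0.575 0.195]
holder1 top 0.3 [185. 309.] [0.769 0.078]
holder1 scene 0.81 [281. 418.] [0.567 0.198]
holder1 scene 0.73 [244. 387.] [0.56  0.106]
holder1 scene 0.64 [206. 365.] [0.537 0.009]
holder1 scene 0.56 [179. 346.] [ 0.525 -0.077]
bin1 top 0.73 [207. 308.] [0.721 0.079]
bin1 top 0.67 [201. 262.] [0.731 0.173]
bin1 top 0.62 [223. 402.] [ 0.691 -0.114]
bin1 top 0.58 [215. 356.] [ 0.705 -0.02 ]
bin1 scene 0.9 [202. 268.] [ 0.69  -0.105]
bin1 scene 0.85 [320. 323.] [0.737 0.174]
bin1 scene 0.81 [238. 282.] [ 0.71  -0.009]
bin1 scene 0.63 [273. 300.] [0.722 0.077]
bin1 scene 0.3 [404. 349.] [0.777 0.303]
weight1_mid top 0.67 [289. 443.] [ 0.557 -0.185]
weight1_mid top 0.48 [232. 354.] [ 0.664 -0.013]
weight1_mid top 0.23 [276. 246.] [0.573 0.194]
weight1_mid scene 0.71 [221. 299.] [ 0.674 -0.006]
brass_weight top 0.71 [280. 245.] [0.569 0.199]
brass_weight top 0.66 [195. 362.] [ 0.748 -0.031]
brass_weight top 0.47 [258. 321.] [0.615 0.051]
brass_weight scene 0.49 [238. 345.] [0.615 0.055]
```

```bash
python3 - <<'E'
import cv2
a=cv2.imread('pics/top1.png')[130:350,190:460]; cv2.imwrite('pics/top1c.png',cv2.resize(a,(730,595),interpolation=cv2.INTER_CUBIC))
a=cv2.imread('pics/scene1.png')[120:400,200:500]; cv2.imwrite('pics/scene1c.png',cv2.resize(a,(640,597),interpolation=cv2.INTER_CUBIC))
E
```

```text
(no output)
```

View pics/top1c.png

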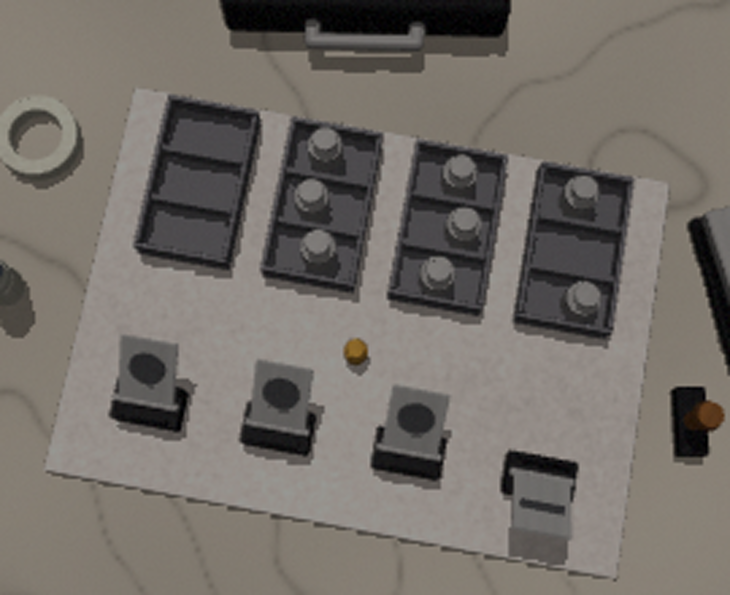

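View pics/scene1c.png

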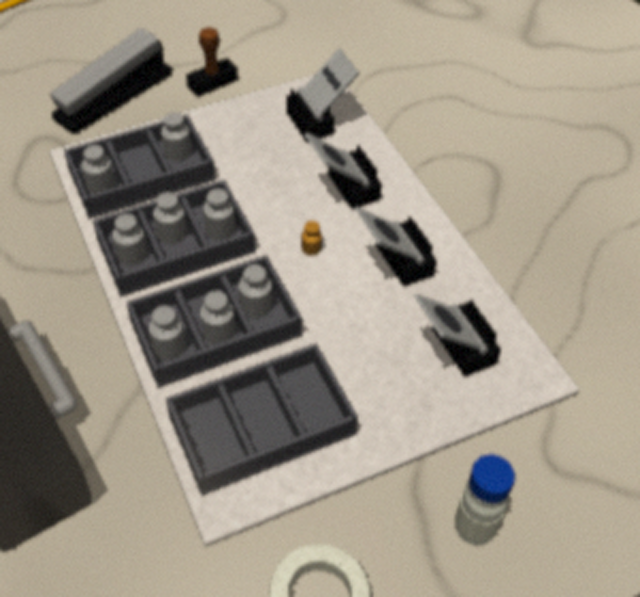

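The left bin is empty but shows its disc. The two middle bins are full with discs and the right bin has 2 of 3 with its bar, so those are already correct. Only the leftmost tag (top pixel ~(276,247)) has to be flipped towards the robot. I'll fit the board's geometry next.

```bash
python3 - <<'E'
from h import *
from scipy.optimize import least_squares
from scipy.spatial.transform import Rotation as Ro
T={'t':([(.535,.013),(.527,-.08),(.552,.107),(.575,.195)],[(.721,.079),(.731,.173),(.691,-.114),(.705,-.02)]),
's':([(.567,.198),(.56,.106),(.537,.009),(.525,-.077)],[(.69,-.105),(.737,.174),(.71,-.009),(.722,.077)])}
def pts(p):
    c,s=np.cos(p[2]),np.sin(p[2]); f=lambda x,y:(p[0]+c*x-s*y,p[1]+s*x+c*y)
    return [f(0,-95e-3*i) for i in range(4)]+[f(.17,-95e-3*i) for i in range(4)]
for k in ('t','s','ts'):
    sets=[sorted(T[q][0],key=lambda a:-a[1])+sorted(T[q][1],key=lambda a:-a[1]) for q in k]
    r=least_squares(lambda p:np.concatenate([(np.array(pts(p))-np.array(S)).ravel() for S in sets]),[.57,.19,-.15])
    print(k,np.round(r.x,4),'max res',np.abs(r.fun).max().round(4))
p=r.x; st=get_state(); R=Ro.from_quat(np.roll(st['tcp_rot'],-1)).as_matrix(); print(np.round(R,3))
u=np.array([np.cos(p[2]),np.sin(p[2])])
for off,z in ((.065,.18),):
    q=np.r_[p[:2]+off*u,z]; print(q, 'tool shift mm',np.round(R.T@(q-st['ee_pos'])*1e3,1))
print('turn about tool z deg (sign: +z tool is down):',np.degrees(np.arctan2(R[1,1],R[0,1])-p[2]))
E
```

```text
t [ 0.569   0.1986 -0.1641] max res 0.006
s [ 0.5692  0.2006 -0.1561] max res 0.0056
ts [ 0.5691  0.1996 -0.1601] max res 0.0061
[[ 0.331  0.944 -0.   ]
 [ 0.944 -0.331 -0.   ]
 [-0.    -0.    -1.   ]]
[0.63328814 0.18924089 0.18      ] tool shift mm [-236.6  534.8   58.7]
turn about tool z deg (sign: +z tool is down): -10.176891472191606
```

Request:
servo_tool(
  motion="-59 134 15 0 0 -3; -118 267 30 0 0 -5; -118 267 30 0 0 -5; -118 267 30 0 0 -5; -118 267 30 0 0 -5; -118 267 30 0 0 -5; -118 267 30 0 0 -5; -118 267 30 0 0 -5; -237 535 59 0 0 -10; -237 535 59 0 0 -10; -237 535 59 0 0 -10; -237 535 59 0 0 -10; -237 535 59 0 0 -10; -237 535 59 0 0 -10; -237 535 59 0 0 -10; -237 535 59 0 0 -10; -237 535 59 0 0 -10; -237 535 59 0 0 -10; -237 535 59 0 0 -10; -237 535 59 0 0 -10",
  fingers=0,
  newtons=10,
)

```text
clock: 2.17
ee_pos: [0.632, 0.1913, 0.1801]
tcp_rot: [-0.001, 0.761, 0.648, 0.0]
ft_force: [-0.5, -0.4, 0.1]
grip_width: 0.006
```

```bash
python3 - <<'E'
from h import *
from scipy.spatial.transform import Rotation as Ro
st=get_state(); w=snapshot('wrist'); save(w,'w1.png')
R=Ro.from_quat(np.roll(st['tcp_rot'],-1)).as_matrix(); print(np.round(R,3),st['ee_pos'])
M=np.array(w['tool_from_camera'])
for d in spot_point(w,'holder1'):
    rc=d['position']; v=R@M[:3,:3]@np.array([(rc[1]-w['cx'])/w['fx'],(rc[0]-w['cy'])/w['fy'],1]); c=R@M[:3,3]+st['ee_pos']
    print(round(d['conf'],2),np.round(rc),np.round(c+v*(.008-c[2])/v[2],4))
# predicted hinge & tag corners drawn
p=np.array([.5691,.1996,-.16]); u=np.array([np.cos(p[2]),np.sin(p[2])]); n=np.array([-u[1],u[0]])
f=w['frame'].copy()
for x,y,z in [(0,-.02,.033),(0,.02,.033),(.039,.02,.071),(.039,-.02,.071),(-.015,-.025,.03),(-.015,.025,.03)]:
    q=np.r_[p[:2]+x*u+y*n,z]; c=np.linalg.inv(M)@np.r_[R.T@(q-st['ee_pos']),1]
    px=(int(w['fx']*c[0]/c[2]+w['cx']),int(w['fy']*c[1]/c[2]+w['cy'])); print(px,c[2].round(3)); cv2.circle(f,px,4,(255,0,0),1)
cv2.imwrite('pics/w1a.png',f[:,:,::-1])
E
```

```text
[[ 0.159  0.987 -0.001]
 [ 0.987 -0.159  0.001]
 [ 0.001 -0.001 -1.   ]] [0.63202312 0.19129778 0.1800908 ]
0.95 [129. 322.] [0.5704 0.2    0.008 ]
0.87 [126. 196.] [0.5534 0.1088 0.008 ]
0.63 [128.  66.] [0.5397 0.0129 0.008 ]
(291, 128) 0.283
(349, 128) 0.283
(352, 194) 0.258
(288, 194) 0.258
(283, 105) 0.282
(357, 105) 0.282
```

View pics/w1a.png

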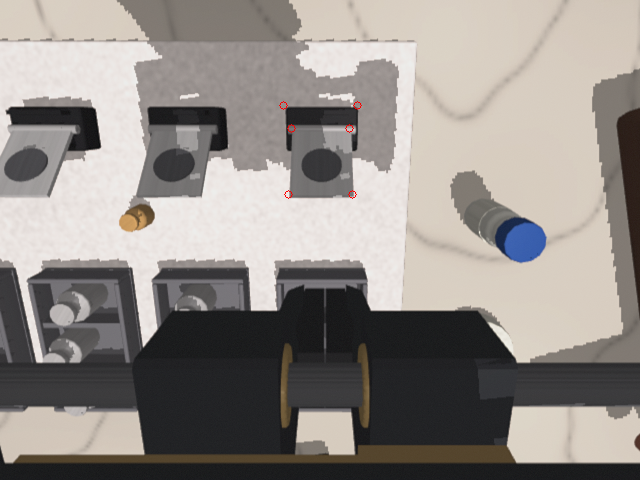

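The wrist picture matches the fit to within 2 mm: hinge at about (320,128), tag edge at row 194, and the tag is showing its disc. The space between the tag and the bin is clear, so I'll descend behind the tag.

Request:
servo_tool(
  motion="-2 0 20 0 0 0; -2 0 45 0 0 0; -2 0 70 0 0 0; -2 0 90 0 0 0; -2 0 105 0 0 0; -2 0 115 0 0 0; -2 0 122 0 0 0; -2 0 122 0 0 0; -2 0 122 0 0 0; -2 0 122 0 0 0",
)

```text
clock: 3.1
ee_pos: [0.6338, 0.1873, 0.0588]
tcp_rot: [0.0, 0.762, 0.647, 0.001]
ft_force: [0.7, 0.5, 0.2]
grip_width: 0.007
```

Request:
servo_tool(
  motion="0 -5 0 0 0 0; 0 -9 0 0 0 0; 0 -13 0 0 0 0; 0 -17 0 0 0 0; 0 -21 0 0 0 0; 0 -25 0 0 0 0; 0 -29 0 0 0 0; 0 -33 0 0 0 0; 0 -36 0 0 0 0; 0 -39 0 0 0 0; 0 -42 0 0 0 0; 0 -45 0 0 0 0; 0 -48 0 0 0 0; 0 -50 0 0 0 0; 0 -50 0 0 0 0",
)

```text
clock: 4.35
ee_pos: [0.5831, 0.1952, 0.0577]
tcp_rot: [-0.0, 0.762, 0.647, -0.0]
ft_force: [0.4, 0.0, 0.4]
grip_width: 0.001
```

Request:
servo_tool(
  motion="0 -3 0 0 0 0; 0 -6 0 0 0 0; 0 -9 0 0 0 0; 0 -12 0 0 0 0; 0 -15 0 0 0 0; 0 -17 0 0 0 0; 0 -17 0 0 0 0; 0 -17 0 0 0 0; 0 -17 0 0 0 0",
)

```text
clock: 5.1
ee_pos: [0.5671, 0.1977, 0.0577]
tcp_rot: [0.0, 0.762, 0.647, 0.0]
ft_force: [-0.6, 0.8, 0.7]
grip_width: 0.003
```

Request:
servo_tool(
  motion="0 6 0 0 0 0; 0 14 0 0 0 0; 0 25 0 0 0 0; 0 35 0 0 0 0; 0 45 0 0 0 0; 0 50 -10 0 0 0; 0 60 -30 0 0 0; 0 62 -60 0 0 0; 0 62 -90 0 0 0; 0 62 -120 0 0 0; 0 62 -120 0 0 0; 0 62 -120 0 0 0; 0 62 -120 0 0 0; 0 62 -120 0 0 0",
)

```text
clock: 6.27
ee_pos: [0.6275, 0.1869, 0.1763]
tcp_rot: [-0.0, 0.763, 0.647, -0.001]
ft_force: [0.4, -0.5, 0.4]
grip_width: 0.003
```

```bash
python3 - <<'E'
from h import *
w=snapshot('wrist'); save(w,'w2.png'); s=snapshot('scene')
a=s['frame'][120:400,200:500,::-1]; cv2.imwrite('pics/scene2.png',cv2.resize(a,(640,597),interpolation=cv2.INTER_CUBIC))
E
```

```text
(no output)
```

View pics/w2.png

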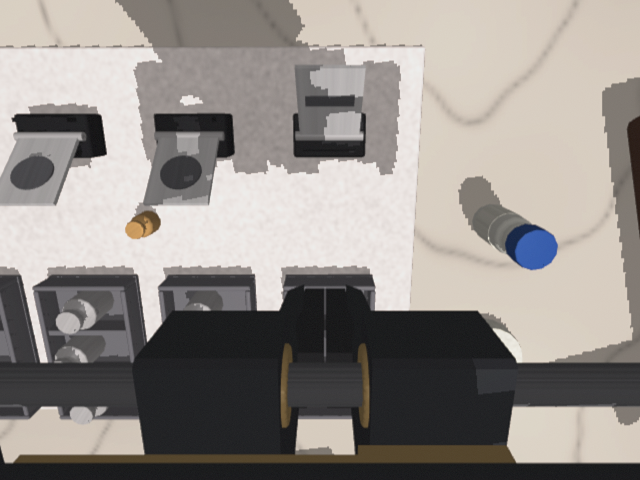

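View pics/scene2.png

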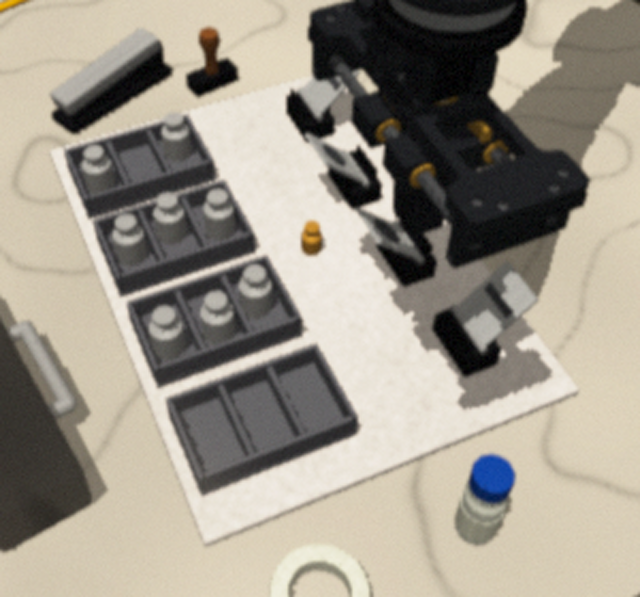

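The left tag now leans towards the robot with its bar up (wrist picture ~(330,90)). The other three tags, all eight weights and the loose items are unchanged, and the gripper is clear.

```bash
python3 -c "from rig import *; print(finish_job())"
```

```text
the job is handed in; nothing more can be done
None
```

The job is handed in, about 6.4 s into the 48 s limit. Only one tag was wrong: the leftmost bin is empty but was showing its disc.

I pushed that tag over with the shut fingertips from the bin side, and the force readings after each move stayed around 1 N or less. The gripper then backed off and rose clear of everything.

| Bin (left to right) | Weights | Tag now | Changed |
|---|---|---|---|
| 1 | 0 | bar face up, towards the robot | yes |
| 2 | 3 | disc face up | no |
| 3 | 3 | disc face up | no |
| 4 | 2 | bar face up | no |

The last wrist and scene pictures show the four tags as listed. All eight weights, the brass weight, the stamp, the glue and the tape stand where they were. In the last scene picture the gripper partly hid bin 4's tag, but what showed of it was unchanged.

No final check failed. The object finder gave some wrong detections at the start, so I relied on the pictures and a fit to the board layout instead. That fit matched the wrist camera to within about 2 mm.

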